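Rack the full pastel carton

TASK

Two of the three identical closed pastel cartons are empty and only the weight tells: find the full one and set it flat in the bay of the wooden carrying rack, lengthwise, then swing the keeper bar over it fully home against its stop. Leave the two empty cartons lying flat on the desk, handle the cartons gently, and do not disturb the two nearby paint cups with green and pink paint or the roll of tape.

Things in the scene. Friction and masses are not known exactly. Their poses are not given: they have to be found in the camera images.
- carton_a: one of three identical closed, rigid cartons: brown cardboard, blue band round the middle, 110 mm long (its x), 48 mm wide (its y), 42 mm high; origin: centre of the underside. Lies flat on the desk. Empty (about 0.13 kg) or full (0.45 to 0.63 kg, weight centred, contents rattle by 2 mm); only the weight tells, any of the three may be the full one
- carton_b: one of three identical closed, rigid cartons: brown cardboard, blue band round the middle, 110 mm long (its x), 48 mm wide (its y), 42 mm high; origin: centre of the underside. Lies flat on the desk. Empty (about 0.13 kg) or full (0.45 to 0.63 kg, weight centred, contents rattle by 2 mm); only the weight tells, any of the three may be the full one
- carton_c: one of three identical closed, rigid cartons: brown cardboard, blue band round the middle, 110 mm long (its x), 48 mm wide (its y), 42 mm high; origin: centre of the underside. Lies flat on the desk. Empty (about 0.13 kg) or full (0.45 to 0.63 kg, weight centred, contents rattle by 2 mm); only the weight tells, any of the three may be the full one
- rack: wooden carrying rack fixed on the desk; base plate 190 mm (its x) x 90 mm (its y) x 6 mm; origin: centre of the underside. In its middle is the bay for one carton, whose long way lies along the rack's x. On the base stand the pivot post and the stop post of the keeper bar, one beyond each end of the bay
- rack_floor (a point): centre of the bay's floor, 6 mm above the desk; axes as the rack's. The bay is 128 mm (x) x 66 mm (y) inside lips 6 mm thick, which rise 8 mm above its floor at the long sides and 10 mm at the ends. A seated carton's top is 48 mm above the desk
- keeper (a joint): angle (rad) of the keeper, a flat aluminium bar that turns level about a vertical pin. 0: it lies along the rack's +x over the bay, against the stop post (hard stop). Positive: swung out to the rack's -y side, clockwise from above; 1.57 is square to the rack, 1.9 the limit; starts at 1.0 to 1.7. Light friction (under 1 N at the free end) keeps it where it is left
- keeper_pin (a point): top of the keeper's pin, 72 mm above the desk, at the rack's x = -80 mm, y = 0; its x axis runs along the bar to the free end. The bar is 18 mm wide, reaches 170 mm from the pin, and lies 58 to 72 mm above the desk, 10 mm above a seated carton. Below it a dark post, 14 mm thick
- keeper_knob (a point): top of the red knob (16 mm thick, 25 mm tall) on the bar, 160 mm from the pin, 97 mm above the desk; axes as keeper_pin's
- keeper_stop (a point): top of the stop post (12 mm thick, black sleeve), 72 mm above the desk, at the rack's x = +80 mm, y = +15.5 mm; the bar's side meets it when fully home
- stool_corner (a point): the near corner of the top of the fixed red stool that stands behind the cartons, 220 mm above the desk, with a leg under it; its top edges run back from here, one to the left (57 degrees left of ahead), one to the right (33 degrees right of ahead). An obstacle: draw back towards the robot before carrying anything sideways past it
- green_cup: small white paper cup with green paint, 55 mm wide, 58 mm high, standing on the desk; origin: centre of the underside. A bystander
- pink_cup: small white paper cup with pink paint, 57 mm wide, 60 mm high, standing on the desk; origin: centre of the underside. A bystander
- tape: roll of masking tape lying flat, 101 mm across, 24 mm high; origin: centre of the underside. A bystander

How it is judged (in metres and radians):
On the way:
1. the full carton rests in the rack's bay while the keeper bar is still open (((x of carton_a in the frame of rack_floor between -0.018 and 0.018 m and y of carton_a in the frame of rack_floor between -0.018 and 0.018 m and z of carton_a in the frame of rack_floor between -0.004 and 0.004 m and angle between carton_a's own z axis and vertical below 0.08 rad and angle between the x axis of carton_a and the x axis of rack, either way round below 0.3 rad and linear speed of carton_a below 0.02 m/s and contact force between carton_a and rack above 3 N) or (x of carton_b in the frame of rack_floor between -0.018 and 0.018 m and y of carton_b in the frame of rack_floor between -0.018 and 0.018 m and z of carton_b in the frame of rack_floor between -0.004 and 0.004 m and angle between carton_b's own z axis and vertical below 0.08 rad and angle between the x axis of carton_b and the x axis of rack, either way round below 0.3 rad and linear speed of carton_b below 0.02 m/s and contact force between carton_b and rack above 3 N) or (x of carton_c in the frame of rack_floor between -0.018 and 0.018 m and y of carton_c in the frame of rack_floor between -0.018 and 0.018 m and z of carton_c in the frame of rack_floor between -0.004 and 0.004 m and angle between carton_c's own z axis and vertical below 0.08 rad and angle between the x axis of carton_c and the x axis of rack, either way round below 0.3 rad and linear speed of carton_c below 0.02 m/s and contact force between carton_c and rack above 3 N)) and value of joint keeper above 0.5 rad), for 0.2 s.
At the end, for the whole second after the job is handed in: The full carton lies flat on the floor of the rack's bay (within 18 mm of its centre each way, lengthwise within 0.3 rad, tilt under 0.08 rad, resting with its own weight), the other two cartons lie flat on the desk off the rack, all at rest, and the keeper is within 0.06 rad of its stop (((x of carton_a in the frame of rack_floor between -0.018 and 0.018 m and y of carton_a in the frame of rack_floor between -0.018 and 0.018 m and z of carton_a in the frame of rack_floor between -0.004 and 0.004 m and angle between each of carton_a, carton_b, carton_c's own z axis and vertical below 0.08 rad and angle between the x axis of carton_a and the x axis of rack, either way round below 0.3 rad and linear speed of each of carton_a, carton_b, carton_c below 0.02 m/s and contact force between carton_a and rack above 3 N and height (world z) of carton_b between -0.006 and 0.006 m and contact force between each of carton_b, carton_c and rack below 0.1 N and height (world z) of carton_c between -0.006 and 0.006 m) or (x of carton_b in the frame of rack_floor between -0.018 and 0.018 m and y of carton_b in the frame of rack_floor between -0.018 and 0.018 m and z of carton_b in the frame of rack_floor between -0.004 and 0.004 m and angle between each of carton_b, carton_a, carton_c's own z axis and vertical below 0.08 rad and angle between the x axis of carton_b and the x axis of rack, either way round below 0.3 rad and linear speed of each of carton_b, carton_a, carton_c below 0.02 m/s and contact force between carton_b and rack above 3 N and height (world z) of carton_a between -0.006 and 0.006 m and contact force between each of carton_a, carton_c and rack below 0.1 N and height (world z) of carton_c between -0.006 and 0.006 m) or (x of carton_c in the frame of rack_floor between -0.018 and 0.018 m and y of carton_c in the frame of rack_floor between -0.018 and 0.018 m and z of carton_c in the frame of rack_floor between -0.004 and 0.004 m and angle between each of carton_c, carton_a, carton_b's own z axis and vertical below 0.08 rad and angle between the x axis of carton_c and the x axis of rack, either way round below 0.3 rad and linear speed of each of carton_c, carton_a, carton_b below 0.02 m/s and contact force between carton_c and rack above 3 N and height (world z) of carton_a between -0.006 and 0.006 m and contact force between each of carton_a, carton_b and rack below 0.1 N and height (world z) of carton_b between -0.006 and 0.006 m)) and value of joint keeper below 0.06 rad); the robot touches nothing.
It fails at once if the green paint cup is pushed more than 30 mm or tipped (distance of green_cup from where it was at the start of the episode above 0.03 m or angle between green_cup's own z axis and vertical above 0.35 rad).
It fails at once if the pink paint cup is pushed more than 30 mm or tipped (distance of pink_cup from where it was at the start of the episode above 0.03 m or angle between pink_cup's own z axis and vertical above 0.35 rad).
It fails at once if the roll of tape is pushed more than 30 mm or tipped (distance of tape from where it was at the start of the episode above 0.03 m or angle between tape's own z axis and vertical above 0.35 rad).
It fails at once if a carton is dropped or thrown down hard (faster than 1.5 m/s) (linear speed of any of carton_a, carton_b, carton_c above 1.5 m/s).
It also fails if it takes over 72 s, if anything falls off the work surface, if the arm or the gripper's body presses on something with over 40 N, if the wrist force passes 120 N, or if a joint passes its speed limit or range.

ROBOT

A 6-joint arm with a two-finger parallel gripper is mounted at the origin on a cart in front of the work surface, level with it; the furniture and walls round the work are solid. World frame = base frame: x ahead of the robot, y to its left, z up, the work surface at z = 0. Lengths are in mm, angles in rad, forces in N, time in s.
With the tool pointing down it reaches from about 350 to 875 mm from the base axis. Payload 4.2 kg.
Tool frame: the origin (TCP) lies midway between the tips of the shut fingers; the grasp point (between the pads) lies 19 mm behind it (arm.tcp_to_grasp is the distance from the TCP to the grasp point, in mm); z points along the fingers, y is the line along which they close (so a half turn about z gives the same grasp; the last joint's range is limited). The gripper opens to 85 mm and grips with 20 to 120 N. Pads are 22 mm wide; open, the fingers measure 114 mm over their backs; the gripper's body (76 mm by 85 mm) begins 54 mm behind the grasp point. The pads swing forward as they close: fully open they stand 13 mm farther back than shut.
Start: joints at [-0.993, 0.385, 0.008, 0, -1.194, -0.259], TCP at [195.907, -593.481, 211.012] pointing down, gripper open.
Joint ranges: [-3.14, 3.14], [-1.21, 2.06], [-1.07, 1.41], [-3.16, 2.05], [-2.99, -0.16], [-3.1, 3.1]. Speed limits (rad/s): [2.79, 2.79, 3.14, 3.14, 3.14, 3.14].

INTERFACE

Orientations are given as a unit quaternion [x, y, z, w].
In Python, from bench import arm, imaging, job, models gives the robot as it stands.
- The arm moves only by the tool arm_command, never from a script. Its argument "rows" is a list of rows, each an object with "grip": the opening, from 0 (shut) to 1 (fully open); "linear": the shift along the tool's x, y, z in mm, a list of three; "rot": the turn, a rotation vector about the tool's x, y, z in rad, a list of three. In form: [{"grip": grip, "linear": [tx, ty, tz], "rot": [rx, ry, rz]}, ...]. A call has 1 to 10 rows; each row is the pose to reach, as a shift and turn from the pose commanded when the call began, along the tool's axes at that moment; what a row does not reach only later rows make up. A row lasts 1/8 s, in which the tool goes at most 62.5 mm and 10.7 degrees, less where a joint would pass 70% of its speed; a pose out of reach is approached as far as the arm can. A call with a gripper value outside its range is refused whole. The fingers move at their own pace and stop on an object; the grip force is fixed at half the most. Time passes only in rows, so rows that repeat a pose let the fingers close. It gives the time, the measured TCP pose, the force, the opening and the grip force at its end, in the units of the state.
- arm.read_state(): the state, without advancing time (a new reading comes with each control period).
- imaging.get_image(name): name is "scene" or "top" or "wrist"; returns a dict with "frame" (384x512x3 uint8, red, green, blue), "fx", "fy", "cx", "cy" (pixels), "k1" (the pictures are not rectified: a ray, as slopes to the right and down, at radius r is drawn at 1 + k1 r^2 times it, then the intrinsics apply), "extrinsics" (4x4, takes a point from world to camera coordinates); the wrist camera has in their place "T_tool_cam" (4x4, takes a point from camera to tool coordinates, whose origin is the TCP and whose axes are the flange's). Camera axes: x right, y down, z forward; pixel columns grow to the right and rows downward; lengths in mm; the calibration is good to about 2 mm. A picture is of the moment at which its call begins: read the wrist's pose just before it. There is no depth.
- job.job_done(): hands the job in; it is judged then, once.
Trained networks look in a picture, given as the dict that the camera call returned (one of the last four; its "shot" number tells which), for a name from the list of things; names that differ only in an ending like _2 or _b are one class to them, and where a whole thing is asked for, a point or a joint stands for the part that bears it (a point fixed in the world has none). Each returns a list of dicts, best first, with "score" (0 to 1); they miss things now and then, are a little off and sometimes report something else, mostly with a low value. They report only what shows in the picture. A call takes as long as a camera call.
- models.spot_in(picture, query): "rect" ([left, top, right, bottom] in pixels, round what is visible of it).
- models.tip_of(picture, query): "pixel" ([column, row] in pixels: a listed point, or the origin of a listed thing).
The state is a dict: "clock": time; "joints": joint angles; "joint_vel": joint speeds; "joint_efforts": joint torques, N m; "position": TCP position; "ee_rot": TCP orientation; "contact_force": force on the tool from outside, world axes, zero at the start; "wrist_torque": the same for the moment, N m; "gripper_width": finger opening in mm; "grasp_force": force on a finger pad.
Only numpy, scipy, OpenCV 4.12 (cv2) and the standard library are available. Lean on these libraries where they do the work, as an engineer would, in place of code of your own. Each camera call takes 0.05 s, during which the arm holds its last target. There are 200 camera calls.

## Working session

There is one attempt and no reset: what is moved stays moved. The work goes in short steps, Python scripts to look and compute and a tool call to move; the robot and the scene stay as the last step left them, time stands still between calls to the robot, and variables do not carry over. Pictures are saved under pics/ and viewed, at most 10 in all, crops included, and the job is handed in when it is done.

Besides the shell and the picture viewer there is one more tool, called by a JSON object that holds its "api" and its "payload", one argument or row to a line. arm_command: Moves the arm, as the interface text tells. Its arguments: {"type":"object","properties":{"rows":{"type":"array"}},"required":["rows"]}

```bash
mkdir -p pics; cat > h.py <<'E'
import numpy as np, cv2
from scipy.spatial.transform import Rotation as R
from bench import arm, imaging, job, models
def snap(n):
    s=arm.read_state(); im=imaging.get_image(n)
    if n=="wrist":
        T=np.eye(4);T[:3,:3]=R.from_quat(s["ee_rot"]).as_matrix();T[:3,3]=s["position"]
        im["E"]=np.linalg.inv(T@np.array(im["T_tool_cam"]))
    else: im["E"]=np.array(im["extrinsics"])
    return im
def save(im,f): cv2.imwrite("pics/"+f,im["frame"][:,:,::-1])
def KD(im): return np.array([[im["fx"],0,im["cx"]],[0,im["fy"],im["cy"]],[0,0,1.]]),np.array([im["k1"],0,0,0,0.])
def world(im,px,z):
    K,D=KD(im); p=cv2.undistortPointsIter(np.array([[px]],float),K,D,None,None,(3,50,1e-9))[0,0]
    W=np.linalg.inv(im["E"]); d=W[:3,:3]@np.array([p[0],p[1],1]); o=W[:3,3]
    return (o+d*(z-o[2])/d[2])
def proj(im,P):
    K,D=KD(im); E=im["E"]
    return cv2.projectPoints(np.atleast_2d(np.array(P,float)),cv2.Rodrigues(E[:3,:3])[0],E[:3,3],K,D)[0][:,0]
E
cat > a.py <<'E'
from h import *
for n in ["top","scene"]:
    im=snap(n); save(im,n+"0.png"); print(n)
    for q,z in [("carton_a",0),("rack_floor",6),("keeper_pin",72),("keeper_knob",97),("keeper_stop",72),("stool_corner",220),("green_cup",0),("pink_cup",0),("tape",0)]:
        for r in models.tip_of(im,q)[:4]:
            if r["score"]>.2: print(q,round(r["score"],2),np.round(r["pixel"]),np.round(world(im,r["pixel"],z)[:2]))
print(arm.read_state())
E
python3 a.py
```

```text
top
carton_a 0.89 [200. 211.] [481. 262.]
carton_a 0.66 [239. 221.] [444. 116.]
carton_a 0.65 [172. 205.] [504. 370.]
rack_floor 0.88 [284. 187.] [571. -55.]
keeper_pin 0.64 [287. 208.] [488. -60.]
keeper_knob 0.48 [331. 194.] [ 532. -216.]
keeper_stop 0.78 [275. 163.] [651. -16.]
pink_cup 0.61 [270. 233.] [400.  -2.]
pink_cup 0.47 [287. 208.] [494. -64.]
tape 0.54 [343. 157.] [ 688. -282.]
scene
carton_a 0.95 [195. 272.] [486. 263.]
carton_a 0.84 [158. 282.] [503. 370.]
carton_a 0.72 [246. 262.] [448. 115.]
carton_a 0.61 [226. 205.] [694.  58.]
rack_floor 0.79 [272. 218.] [562. -41.]
keeper_pin 0.59 [286. 218.] [489. -43.]
keeper_knob 0.52 [326. 185.] [ 533. -218.]
keeper_stop 0.61 [253. 191.] [640. -15.]
green_cup 0.73 [228. 205.] [691.  52.]
green_cup 0.44 [310. 178.] [ 674. -261.]
pink_cup 0.74 [296. 260.] [383. -19.]
{'clock': 1.0, 'joints': array([-9.93450387e-01,  3.84710322e-01,  7.90016670e-03, -2.41366987e-05,
       -1.19399849e+00, -2.58632353e-01]), 'joint_vel': array([-0.00011642, -0.00056278,  0.00113573,  0.00063175,  0.00189449,
       -0.00209322]), 'joint_efforts': array([ 4.72042593e-04, -3.92095721e+01,  1.88620126e+01,  4.19084877e+00,
       -4.05214569e-04,  1.48062810e-06]), 'position': array([ 195.8831268 , -593.48650621,  211.00231886]), 'ee_rot': array([-1.58678798e-01,  9.87330258e-01,  1.01834330e-05,  7.75571593e-06]), 'contact_force': array([-0.06707362, -0.81933337,  0.0950859 ]), 'wrist_torque': array([-0.01579783,  0.02819466,  0.00129177]), 'grasp_force': 0.0, 'gripper_width': 85.36060106135787}
```

```bash
python3 - <<'E'
import cv2
a=cv2.imread("pics/top0.png")[130:260,130:390];cv2.imwrite("pics/t1.png",cv2.resize(a,None,fx=3,fy=3,interpolation=2))
a=cv2.imread("pics/scene0.png")[100:310,110:380];cv2.imwrite("pics/s1.png",cv2.resize(a,None,fx=2.8,fy=2.8,interpolation=2))
E
```

```text
(no output)
```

View pics/t1.png

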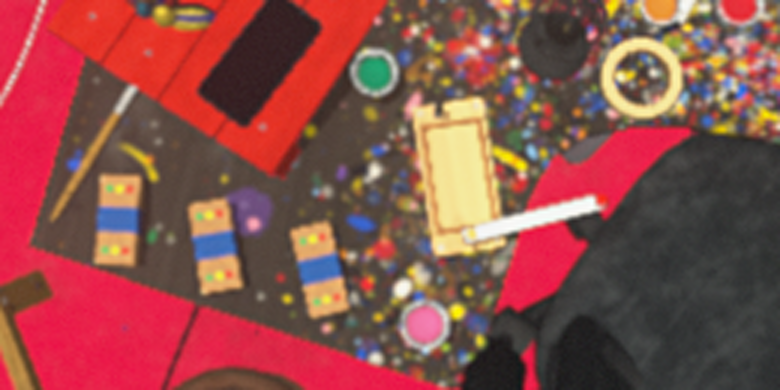

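View pics/s1.png

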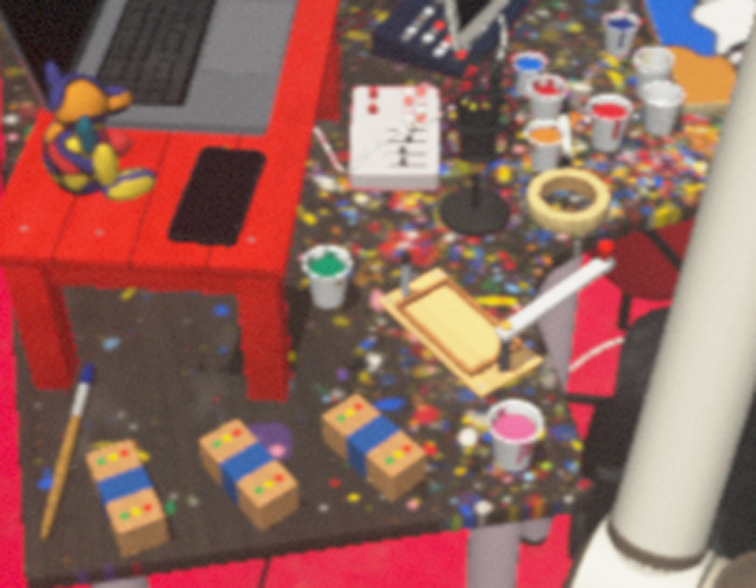

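The top crop shows three cartons at about (118,220), (215,245) and (318,270). The rack is at (460,175), with the keeper pointing right and its knob at (597,203). The pink cup is at (425,325), the green cup at (374,72), and the stool's near corner at about (285,175). The scene view agrees with this.

```bash
cat >> h.py <<'E'
def plan(x,y,z,yaw=None):
    "yaw deg of tool y axis in world, tool down"
    s=arm.read_state(); M=R.from_quat(s["ee_rot"]).as_matrix()
    cur=np.degrees(np.arctan2(M[1,1],M[0,1]))
    if yaw is None: yaw=cur
    d=(yaw-cur+90)%180-90; a=np.radians(cur+d)
    ty=np.array([np.cos(a),np.sin(a),0]); tz=np.array([0,0,-1.]); G=np.c_[np.cross(ty,tz),ty,tz]
    print("lin",np.round(M.T@(np.array([x,y,z])-s["position"]),1),"rot",np.round(R.from_matrix(M.T@G).as_rotvec(),4),"cur",round(cur,1),"d",round(d,1),"pos",np.round(s["position"],1))
E
python3 - <<'E'
from h import *
im=snap("top")
print("stool",world(im,[130+285/3,130+172/3],220)); 
print("cam",np.linalg.inv(im["E"])[:3,3])
for n,C in {"c1":[(100,175),(141,175),(134,265),(94,263)],"c2":[(190,202),(229,199),(243,288),(203,294)],"c3":[(291,228),(331,222),(346,310),(308,318)]}.items():
    P=[world(im,[130+u/3,130+v/3],42)[:2] for u,v in C]
    f=(P[0]+P[1])/2;b=(P[2]+P[3])/2
    print(n,np.mean(P,0).round(),"len",round(np.linalg.norm(f-b)),"yaw",np.degrees(np.arctan2(*(f-b)[::-1])).round(1))
C=[(415,108),(484,98),(505,243),(437,255)]
P=[world(im,[130+u/3,130+v/3],6)[:2] for u,v in C];f=(P[0]+P[1])/2;b=(P[2]+P[3])/2
print("rack",np.mean(P,0),np.linalg.norm(f-b),np.degrees(np.arctan2(*(f-b)[::-1])))
w=imaging.get_image("wrist");print(np.round(w["T_tool_cam"],2),w["fx"])
plan(400,140,330,90)
E
```

```text
stool [541.16474306 155.32456603 220.        ]
cam [ 322.06580422   57.45860604 1831.36854512]
c1 [507. 372.] len 110 yaw -3.0
c2 [474. 250.] len 112 yaw 9.2
c3 [445. 124.] len 111 yaw 10.4
rack [565.90638448 -51.67333908] 186.80022969294117 7.929679218411555
[[   0.     -0.96   -0.29   73.09]
 [   1.      0.      0.      0.89]
 [  -0.     -0.29    0.96 -163.92]
 [   0.      0.      0.      1.  ]] 330.53519242782835
lin [-423.7  632.6 -119. ] rot [0.     0.     0.3188] cur 108.3 d -18.3 pos [ 195.9 -593.5  211. ]
```

```bash
python3 -c "
from h import *
plan(430,180,210,99)"
```

```text
lin [-464.7  661.2    1. ] rot [0.     0.     0.1617] cur 108.3 d -9.3 pos [ 195.9 -593.5  211. ]
```

{"api": "arm_command", "payload": {
  "rows": [
    {"grip": 1, "linear": [-465, 661, 0], "rot": [0, 0, 0.162]},
    {"grip": 1, "linear": [-465, 661, 0], "rot": [0, 0, 0.162]},
    {"grip": 1, "linear": [-465, 661, 0], "rot": [0, 0, 0.162]},
    {"grip": 1, "linear": [-465, 661, 0], "rot": [0, 0, 0.162]},
    {"grip": 1, "linear": [-465, 661, 0], "rot": [0, 0, 0.162]},
    {"grip": 1, "linear": [-465, 661, 0], "rot": [0, 0, 0.162]},
    {"grip": 1, "linear": [-465, 661, 0], "rot": [0, 0, 0.162]},
    {"grip": 1, "linear": [-465, 661, 0], "rot": [0, 0, 0.162]},
    {"grip": 1, "linear": [-465, 661, 0], "rot": [0, 0, 0.162]},
    {"grip": 1, "linear": [-465, 661, 0], "rot": [0, 0, 0.162]}
  ]
}}

```text
clock: 2.35
position: [377.4, 6.8, 211.7]
ee_rot: [-0.079, 0.997, 0.0, 0.001]
contact_force: [1.4, -0.4, -0.2]
gripper_width: 85.7
grasp_force: 0.0
```

```bash
python3 -c "
from h import *
plan(430,180,210,99)"
```

```text
lin [-79.1 162.8   1.9] rot [0.0004 0.0021 0.0005] cur 99.0 d -0.0 pos [377.4   6.8 211.7]
```

{"api": "arm_command", "payload": {
  "rows": [
    {"grip": 1, "linear": [-79, 163, 0], "rot": [0, 0, 0]},
    {"grip": 1, "linear": [-79, 163, 0], "rot": [0, 0, 0]},
    {"grip": 1, "linear": [-79, 163, 0], "rot": [0, 0, 0]},
    {"grip": 1, "linear": [-79, 163, 0], "rot": [0, 0, 0]},
    {"grip": 1, "linear": [-79, 163, 0], "rot": [0, 0, 0]}
  ]
}}

```text
clock: 2.98
position: [429.3, 177.8, 210.7]
ee_rot: [-0.078, 0.997, -0.0, -0.0]
contact_force: [-0.5, 0.1, 0.5]
gripper_width: 85.4
grasp_force: 0.0
```

```bash
cat > b.py <<'E'
from h import *
import sys
im=snap("wrist"); save(im,sys.argv[1])
print(im["E"] is not None, arm.read_state()["position"].round(1),arm.read_state()["contact_force"].round(2))
for r in models.tip_of(im,"carton_a")[:4]: print(round(r["score"],2),np.round(r["pixel"]),world(im,r["pixel"],0)[:2].round(1))
H=cv2.cvtColor(im["frame"],cv2.COLOR_RGB2HSV)
m=cv2.inRange(H,(100,110,60),(125,255,255)); m=cv2.morphologyEx(m,cv2.MORPH_OPEN,np.ones((5,5)))
for c in cv2.findContours(m,0,2)[0]:
    if cv2.contourArea(c)<300: continue
    P=np.array([world(im,p,42)[:2] for p in c[:,0]],np.float32)
    (x,y),(w,h),a=cv2.minAreaRect(P); print("blue",c[:,0].mean(0),round(x,1),round(y,1),round(w,1),round(h,1),round(a,1))
E
python3 b.py w1.png
```

```text
True [429.3 177.2 210.9] [-0.12 -0.84 -0.44]
0.92 [302. 207.] [476.4 254. ]
0.88 [196. 166.] [445.8 122.7]
0.76 [390. 244.] [507.5 373.4]
blue [401.89830508 258.57627119] 506.7 364.0 70.3 33.2 81.4
blue [314.23076923 218.69230769] 477.0 254.1 30.1 48.5 10.7
blue [195.70588235 175.64705882] 447.3 126.8 30.4 52.0 13.4
```

View pics/w1.png

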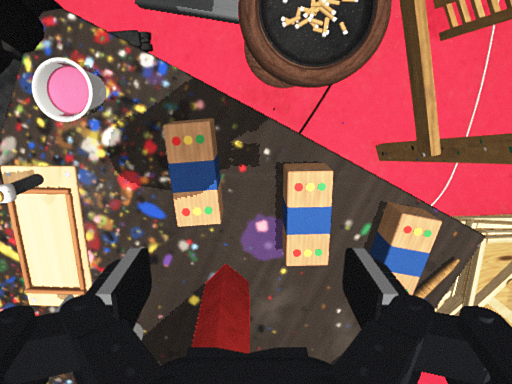

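The wrist view shows the three cartons at about (193,175), (308,215) and (403,250), with the rack and pink cup on the left. Next I'll go to the nearest carton, at (446,125).

```bash
python3 - <<'E'
from h import *
im=snap("wrist")
for C in [[(163,124),(214,119),(222,224),(177,228)],[(285,164),(334,164),(329,266),(283,266)]]:
    P=[world(im,p,42)[:2] for p in C]; b=(P[0]+P[1])/2;f=(P[2]+P[3])/2
    print(np.mean(P,0).round(1),np.linalg.norm(f-b),np.degrees(np.arctan2(*(f-b)[::-1])).round(1))
plan(446,125,70,101)
plan(446,125,12,101)
E
```

```text
[447.4 125.8] 111.87830254470323 12.3
[474.1 252.1] 117.6921217694531 10.2
lin [ -8.3 -53.9 141.2] rot [ 0.0002  0.0002 -0.0365] cur 98.9 d 2.1 pos [429.4 176.9 211.2]
lin [ -8.3 -53.9 199.2] rot [ 0.0002  0.0002 -0.0365] cur 98.9 d 2.1 pos [429.4 176.9 211.2]
```

{"api": "arm_command", "payload": {
  "rows": [
    {"grip": 1, "linear": [-9, -54, 30], "rot": [0, 0, -0.04]},
    {"grip": 1, "linear": [-9, -54, 80], "rot": [0, 0, -0.04]},
    {"grip": 1, "linear": [-9, -54, 130], "rot": [0, 0, -0.04]},
    {"grip": 1, "linear": [-9, -54, 165], "rot": [0, 0, -0.04]},
    {"grip": 1, "linear": [-9, -54, 185], "rot": [0, 0, -0.04]},
    {"grip": 1, "linear": [-9, -54, 198], "rot": [0, 0, -0.04]},
    {"grip": 1, "linear": [-9, -54, 198], "rot": [0, 0, -0.04]},
    {"grip": 0.4, "linear": [-9, -54, 198], "rot": [0, 0, -0.04]},
    {"grip": 0.4, "linear": [-9, -54, 198], "rot": [0, 0, -0.04]},
    {"grip": 0.4, "linear": [-9, -54, 198], "rot": [0, 0, -0.04]}
  ]
}}

```text
clock: 4.38
position: [447.7, 126.4, 14.4]
ee_rot: [-0.099, 0.995, 0.0, 0.001]
contact_force: [-1.4, -0.8, 6.2]
gripper_width: 45.6
grasp_force: 60.5
```

{"api": "arm_command", "payload": {
  "rows": [
    {"grip": 0.3, "linear": [0, 0, 0], "rot": [0, 0, 0]},
    {"grip": 0.3, "linear": [0, 0, 0], "rot": [0, 0, 0]},
    {"grip": 0.3, "linear": [0, 0, 0], "rot": [0, 0, 0]},
    {"grip": 0.3, "linear": [0, 0, 0], "rot": [0, 0, 0]},
    {"grip": 0.3, "linear": [0, 0, -10], "rot": [0, 0, 0]},
    {"grip": 0.3, "linear": [0, 0, -20], "rot": [0, 0, 0]},
    {"grip": 0.3, "linear": [0, 0, -20], "rot": [0, 0, 0]},
    {"grip": 0.3, "linear": [0, 0, -20], "rot": [0, 0, 0]},
    {"grip": 0.3, "linear": [0, 0, -20], "rot": [0, 0, 0]}
  ]
}}

```text
clock: 5.5
position: [446.8, 125.9, 32.7]
ee_rot: [-0.098, 0.995, -0.0, -0.0]
contact_force: [0.2, 0.2, -0.9]
gripper_width: 46.0
grasp_force: 61.9
```

```bash
python3 -c "
from h import *
for i in range(3):
  imaging.get_image('top');s=arm.read_state();print(s['position'],s['contact_force'],s['gripper_width'],s['grasp_force'])"
```

```text
[446.84234385 125.90635832  32.69175017] [ 0.09494057  0.46303848 -1.46585821] 45.40790902533967 61.93188160657883
[446.90182327 125.93832352  32.71696886] [-0.23607275  1.02798656 -2.22143171] 45.622973143873004 61.931472569704056
[446.8953129  125.93891136  32.70690903] [ 1.1778746   0.19148669 -1.38088635] 45.58351245648754 61.93203717470169
```

It reads about 1.4 N, so this carton is empty. I'll set it back down and try the middle one.

{"api": "arm_command", "payload": {
  "rows": [
    {"grip": 0.3, "linear": [0, 0, 10], "rot": [0, 0, 0]},
    {"grip": 0.3, "linear": [0, 0, 18], "rot": [0, 0, 0]},
    {"grip": 0.3, "linear": [0, 0, 20], "rot": [0, 0, 0]},
    {"grip": 0.3, "linear": [0, 0, 20], "rot": [0, 0, 0]},
    {"grip": 1, "linear": [0, 0, 20], "rot": [0, 0, 0]},
    {"grip": 1, "linear": [0, 0, 20], "rot": [0, 0, 0]},
    {"grip": 1, "linear": [0, 0, 20], "rot": [0, 0, 0]},
    {"grip": 1, "linear": [0, 0, 20], "rot": [0, 0, 0]},
    {"grip": 1, "linear": [0, 0, -20], "rot": [0, 0, 0]},
    {"grip": 1, "linear": [0, 0, -75], "rot": [0, 0, 0]}
  ]
}}

```text
clock: 6.9
position: [446.0, 125.4, 107.8]
ee_rot: [-0.098, 0.995, -0.001, -0.002]
contact_force: [1.2, 0.6, -0.0]
gripper_width: 85.3
grasp_force: 0.0
```

{"api": "arm_command", "payload": {
  "rows": [
    {"grip": 1, "linear": [-25, 60, -10], "rot": [0, 0, 0.01]},
    {"grip": 1, "linear": [-53, 120, -10], "rot": [0, 0, 0.01]},
    {"grip": 1, "linear": [-53, 120, 0], "rot": [0, 0, 0.01]},
    {"grip": 1, "linear": [-53, 120, 0], "rot": [0, 0, 0.01]}
  ]
}}

```text
clock: 7.4
position: [474.4, 253.5, 106.4]
ee_rot: [-0.093, 0.996, -0.001, -0.002]
contact_force: [-0.2, -1.1, -0.3]
gripper_width: 85.4
grasp_force: 0.0
```

```bash
python3 -c "
from h import *
plan(475.5,253.5,13,100.5)"
```

```text
lin [-1.4 -0.  93.4] rot [-0.0019 -0.0036  0.004 ] cur 100.7 d -0.2 pos [474.4 253.5 106.4]
```

{"api": "arm_command", "payload": {
  "rows": [
    {"grip": 1, "linear": [-1, 0, 40], "rot": [0, 0, 0]},
    {"grip": 1, "linear": [-1, 0, 75], "rot": [0, 0, 0]},
    {"grip": 1, "linear": [-1, 0, 93], "rot": [0, 0, 0]},
    {"grip": 1, "linear": [-1, 0, 93], "rot": [0, 0, 0]},
    {"grip": 0.3, "linear": [-1, 0, 93], "rot": [0, 0, 0]},
    {"grip": 0.3, "linear": [-1, 0, 93], "rot": [0, 0, 0]},
    {"grip": 0.3, "linear": [-1, 0, 93], "rot": [0, 0, 0]},
    {"grip": 0.3, "linear": [-1, 0, 93], "rot": [0, 0, 0]},
    {"grip": 0.3, "linear": [-1, 0, 93], "rot": [0, 0, 0]},
    {"grip": 0.3, "linear": [-1, 0, 93], "rot": [0, 0, 0]}
  ]
}}

```text
clock: 8.65
position: [477.1, 254.0, 16.9]
ee_rot: [-0.093, 0.996, 0.0, 0.001]
contact_force: [-0.9, -2.6, 6.3]
gripper_width: 45.2
grasp_force: 60.1
```

{"api": "arm_command", "payload": {
  "rows": [
    {"grip": 0.3, "linear": [0, 0, -10], "rot": [0, 0, 0]},
    {"grip": 0.3, "linear": [0, 0, -20], "rot": [0, 0, 0]},
    {"grip": 0.3, "linear": [0, 0, -20], "rot": [0, 0, 0]},
    {"grip": 0.3, "linear": [0, 0, -20], "rot": [0, 0, 0]},
    {"grip": 0.3, "linear": [0, 0, -20], "rot": [0, 0, 0]}
  ]
}}

```text
clock: 9.28
position: [476.2, 254.1, 34.6]
ee_rot: [-0.093, 0.996, -0.0, -0.0]
contact_force: [0.5, 0.0, -5.5]
gripper_width: 44.7
grasp_force: 61.8
```

```bash
python3 -c "
from h import *
for i in range(3):
  imaging.get_image('top');s=arm.read_state();print(s['position'],s['contact_force'],s['gripper_width'],s['grasp_force'])"
```

```text
[476.30900128 254.09363607  34.57561523] [-0.08156448 -0.14487117 -5.67028511] 45.05335773051463 61.82598704472184
[476.34546039 254.10676843  34.61507534] [-0.17575567 -0.31719405 -4.53725655] 44.611334856538676 61.82637484744191
[476.40824223 254.16535759  34.66931932] [-0.56813626  0.01913746 -6.25687975] 44.65878146754485 61.826948588714004
```

It reads about 5.6 N, so this is the full carton. I'll lift it, draw back towards the robot, then carry it sideways.

```bash
python3 -c "
from h import *
plan(425,254,100,98)
plan(425,60,250,98)
plan(480,60,250,98)"
```

```text
lin [ 50.6   9.4 -65.3] rot [-0.0004 -0.0006  0.0472] cur 100.7 d -2.7 pos [476.4 254.2  34.7]
lin [  86.7 -181.3 -215.2] rot [-0.0004 -0.0006  0.0472] cur 100.7 d -2.7 pos [476.4 254.2  34.7]
lin [  32.7 -191.5 -215.2] rot [-0.0004 -0.0006  0.0472] cur 100.7 d -2.7 pos [476.4 254.2  34.7]
```

{"api": "arm_command", "payload": {
  "rows": [
    {"grip": 0.3, "linear": [10, 2, -20], "rot": [0, 0, 0]},
    {"grip": 0.3, "linear": [25, 5, -40], "rot": [0, 0, 0.02]},
    {"grip": 0.3, "linear": [40, 9, -65], "rot": [0, 0, 0.047]},
    {"grip": 0.3, "linear": [55, 0, -95], "rot": [0, 0, 0.047]},
    {"grip": 0.3, "linear": [65, -35, -125], "rot": [0, 0, 0.047]},
    {"grip": 0.3, "linear": [72, -75, -155], "rot": [0, 0, 0.047]},
    {"grip": 0.3, "linear": [80, -120, -185], "rot": [0, 0, 0.047]},
    {"grip": 0.3, "linear": [86, -160, -205], "rot": [0, 0, 0.047]},
    {"grip": 0.3, "linear": [87, -181, -215], "rot": [0, 0, 0.047]},
    {"grip": 0.3, "linear": [65, -186, -215], "rot": [0, 0, 0.047]}
  ]
}}

```text
clock: 10.68
position: [446.4, 57.9, 251.1]
ee_rot: [-0.069, 0.998, 0.001, 0.001]
contact_force: [0.9, 0.9, -5.0]
gripper_width: 44.7
grasp_force: 62.8
```

{"api": "arm_command", "payload": {
  "rows": [
    {"grip": 0.3, "linear": [-30, 0, 0], "rot": [0, 0, 0]},
    {"grip": 0.3, "linear": [-32, -5, 0], "rot": [0, 0, 0]},
    {"grip": 0.3, "linear": [-32, -5, 0], "rot": [0, 0, 0]},
    {"grip": 0.3, "linear": [-32, -5, 0], "rot": [0, 0, 0]}
  ]
}}

```text
clock: 11.18
position: [478.8, 58.8, 249.9]
ee_rot: [-0.07, 0.998, 0.0, -0.0]
contact_force: [0.2, -0.5, -4.9]
gripper_width: 44.4
grasp_force: 62.8
```

```bash
python3 - <<'E'
from h import *
s=arm.read_state();print(s['position'],s['contact_force'],s['gripper_width'],s['grasp_force'])
for n in ("wrist","top"):
  im=snap(n)
  if n=="wrist":save(im,"w2.png")
  for q,z in [("rack_floor",6),("rack",0),("keeper_pin",72),("keeper_knob",97),("keeper_stop",72),("green_cup",0),("pink_cup",0)]:
    for r in models.tip_of(im,q)[:1]:
            if r["score"]>.2: print(q,round(r["score"],2),np.round(r["pixel"]),np.round(world(im,r["pixel"],z)[:2],1))
E
```

```text
[478.79853504  58.82038886 249.87747585] [ 0.17920063 -0.46435128 -4.93311912] 44.35092522331711 62.82934969291091
rack_floor 0.73 [155. 204.] [561.3 -49.3]
rack 0.63 [157. 205.] [563.5 -48.2]
keeper_pin 0.75 [134. 160.] [489.3 -58.1]
keeper_knob 0.65 [154. 207.] [529.2 -28.6]
green_cup 0.67 [473. 208.] [509.6 375.8]
pink_cup 0.83 [206.  66.] [381.6  -1.4]
rack_floor 0.65 [281. 187.] [571.3 -41.1]
keeper_pin 0.67 [287. 206.] [494.4 -61.4]
keeper_knob 0.79 [332. 196.] [ 527.6 -218.6]
keeper_stop 0.61 [275. 165.] [643.4 -17.6]
green_cup 0.44 [254. 156.] [692.8  57.3]
pink_cup 0.45 [273. 237.] [384.7 -12.3]
```

View pics/w2.png

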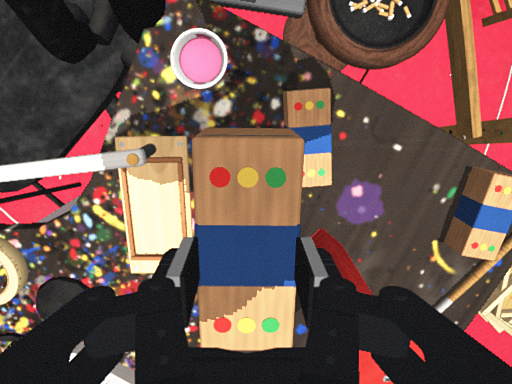

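The carton is held at the image centre. The rack's bay is visible at left, from about (122,160) to (188,262), with the pin at (132,158). I'll check a hypothesised rack pose with an overlay.

```bash
cat > ov.py <<'E'
from h import *
im=snap("wrist"); S=5; u0,v0=95,120
def draw(x,y,yaw,col,img):
    c,s=np.cos(np.radians(yaw)),np.sin(np.radians(yaw))
    for hx,hy,z in [(95,45,6),(64,33,6),(70,39,14.5)]:
        P=[[x+c*a-s*b,y+s*a+c*b,z] for a,b in [(-hx,-hy),(hx,-hy),(hx,hy),(-hx,hy)]]
        q=((proj(im,P)-[u0,v0]+.5)*S).astype(int); cv2.polylines(img,[q],True,col,1)
    q=((proj(im,[[x-80*c,y-80*s,72]])[0]-[u0,v0]+.5)*S).astype(int); cv2.circle(img,tuple(int(t) for t in q),4,col,-1)
img=cv2.resize(im["frame"][v0:v0+115*1+45,u0:u0+110,::-1],None,fx=S,fy=S,interpolation=2)[:600]
img=img[:, :].copy()
import sys
draw(*map(float,sys.argv[1:4]),(0,255,0),img); cv2.imwrite("pics/"+sys.argv[4],img)
E
sed -i 's/S=5/S=3.7/' ov.py; python3 ov.py 566 -48 8 o1.png
```

```text
(no output)
```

View pics/o1.png

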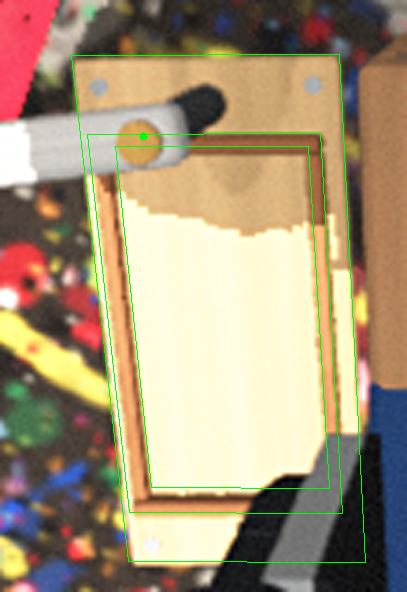

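The overlay fits within 1–2 mm, so the rack is at (566,-48) with yaw 8°. Next I'll work out the carton's offset in the hand and plan the placing.

```bash
python3 - <<'E'
from h import *
im=snap("wrist"); s=arm.read_state()
P=np.array([world(im,p,275.5)[:2] for p in [(194,138),(303,138),(293,348),(202,348)]]); print(P.round(1),P.mean(0)-s["position"][:2], s["position"])
plan(566,-48,120,98); plan(566,-48,24,98)
E
```

```text
[[428.   30.5]
 [421.6  75.6]
 [528.3  91.1]
 [534.8  44.6]] [-1.44629836  1.49750019] [479.62841901  58.95942432 249.97219232]
lin [ -70.6 -117.9  130. ] rot [ 0.     -0.0001  0.0001] cur 98.0 d -0.0 pos [479.6  59.  250. ]
lin [ -70.6 -117.9  226. ] rot [ 0.     -0.0001  0.0001] cur 98.0 d -0.0 pos [479.6  59.  250. ]
```

{"api": "arm_command", "payload": {
  "rows": [
    {"grip": 0.3, "linear": [-20, -35, 20], "rot": [0, 0, 0]},
    {"grip": 0.3, "linear": [-45, -75, 50], "rot": [0, 0, 0]},
    {"grip": 0.3, "linear": [-65, -105, 80], "rot": [0, 0, 0]},
    {"grip": 0.3, "linear": [-72, -119, 110], "rot": [0, 0, 0]},
    {"grip": 0.3, "linear": [-72, -119, 140], "rot": [0, 0, 0]},
    {"grip": 0.3, "linear": [-72, -119, 170], "rot": [0, 0, 0]},
    {"grip": 0.3, "linear": [-72, -119, 195], "rot": [0, 0, 0]},
    {"grip": 0.3, "linear": [-72, -119, 205], "rot": [0, 0, 0]},
    {"grip": 0.3, "linear": [-72, -119, 205], "rot": [0, 0, 0]},
    {"grip": 0.3, "linear": [-72, -119, 205], "rot": [0, 0, 0]}
  ]
}}

```text
clock: 13.32
position: [568.7, -48.7, 46.3]
ee_rot: [-0.07, 0.998, -0.0, 0.001]
contact_force: [-0.3, -0.5, -6.0]
gripper_width: 44.6
grasp_force: 63.3
```

```bash
python3 - <<'E'
from h import *
s=arm.read_state(); print(s["contact_force"],s["gripper_width"])
plan(567,-49,24,98)
E
```

```text
[-0.26214354 -0.47704394 -6.02504396] 44.58757514003721
lin [ 1.8 -0.  22.3] rot [-0.0003  0.0027  0.0007] cur 98.0 d -0.0 pos [568.7 -48.7  46.3]
```

{"api": "arm_command", "payload": {
  "rows": [
    {"grip": 0.3, "linear": [1, 0, 10], "rot": [0, 0, 0]},
    {"grip": 0.3, "linear": [1, 0, 18], "rot": [0, 0, 0]},
    {"grip": 0.3, "linear": [1, 0, 22], "rot": [0, 0, 0]},
    {"grip": 0.3, "linear": [1, 0, 22], "rot": [0, 0, 0]},
    {"grip": 0.3, "linear": [1, 0, 22], "rot": [0, 0, 0]}
  ]
}}

```text
clock: 13.95
position: [566.2, -49.1, 23.1]
ee_rot: [-0.07, 0.998, -0.0, -0.0]
contact_force: [-1.8, -0.0, -2.8]
gripper_width: 44.7
grasp_force: 63.8
```

{"api": "arm_command", "payload": {
  "rows": [
    {"grip": 0.3, "linear": [0, 0, 1], "rot": [0, 0, 0]},
    {"grip": 0.3, "linear": [0, 0, 1], "rot": [0, 0, 0]},
    {"grip": 1, "linear": [0, 0, 1], "rot": [0, 0, 0]},
    {"grip": 1, "linear": [0, 0, 0], "rot": [0, 0, 0]},
    {"grip": 1, "linear": [0, 0, 0], "rot": [0, 0, 0]},
    {"grip": 1, "linear": [0, 0, 0], "rot": [0, 0, 0]},
    {"grip": 1, "linear": [0, 0, -15], "rot": [0, 0, 0]},
    {"grip": 1, "linear": [0, 0, -60], "rot": [0, 0, 0]},
    {"grip": 1, "linear": [0, 0, -120], "rot": [0, 0, 0]},
    {"grip": 1, "linear": [10, 0, -180], "rot": [0, 0, 0]}
  ]
}}

```text
clock: 15.2
position: [556.8, -50.4, 206.0]
ee_rot: [-0.07, 0.998, -0.0, 0.001]
contact_force: [0.3, -0.1, 0.3]
gripper_width: 85.5
grasp_force: 0.0
```

```bash
python3 - <<'E'
from h import *
s=arm.read_state(); print(s["position"],s["contact_force"])
im=snap("wrist"); save(im,"w3.png")
for q,z in [("carton_a",6),("keeper_pin",72),("keeper_knob",97),("keeper_stop",72)]:
    for r in models.tip_of(im,q)[:2]: print(q,round(r["score"],2),np.round(r["pixel"]),np.round(world(im,r["pixel"],z)[:2],1))
E
```

```text
[556.83781197 -50.43176775 205.95355306] [ 0.29787895 -0.10174853  0.3442526 ]
carton_a 0.87 [421.  80.] [444.4 121.7]
carton_a 0.81 [245. 168.] [564.9 -49.7]
keeper_pin 0.69 [420.  85.] [455.2  88.6]
keeper_pin 0.68 [246.  98.] [489.1 -59.1]
keeper_knob 0.84 [ 53. 120.] [ 526.5 -214.3]
keeper_stop 0.55 [267. 268.] [650.5 -15.4]
```

View pics/w3.png

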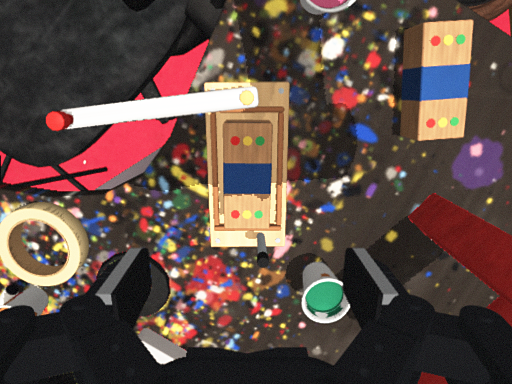

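The carton is seated in the bay at about (247,175). The open bar runs from the pin at (246,98) to the knob at (58,120). I'll push the bar's trailing side about 100 mm from the pin with shut fingers, with the tips at z≈63 so they stay above the carton top.

```bash
python3 - <<'E'
from h import *
im=snap("wrist")
for p in [(210,40),(150,110),(180,80)]: print("edge",world(im,p,0)[:2].round())
plan(470,-166,140,98); plan(470,-166,63,98)
c=np.radians(98); ty=np.array([np.cos(c),np.sin(c)]); tx=np.array([-ty[1],ty[0]])
pin=np.array([487.,-59.5]); st=np.array([470,-166.])
for t in [-76,-66,-56,-46,-36,-26,-16,-8,-2,2,5,8,10]:
    a=np.radians(t); u=np.array([np.cos(a),np.sin(a)]); n=np.array([-u[1],u[0]])
    d=9+11*abs(n@tx)+14.5*abs(n@ty); q=pin+100*u-d*n
    print(t,q.round(),"tool",np.round([(q-st)@tx,(q-st)@ty]),round(d,1))
E
```

```text
edge [ 437. -104.]
edge [ 516. -161.]
edge [ 481. -131.]
lin [ 101.1 -102.6   62.7] rot [ 0.0004 -0.0011 -0.    ] cur 98.0 d 0.0 pos [555.9 -50.4 202.6]
lin [ 101.  -102.6  139.7] rot [ 0.0004 -0.0011 -0.    ] cur 98.0 d 0.0 pos [555.9 -50.4 202.6]
-76 [ 490. -162.] tool [-21.   1.] 21.5
-66 [ 506. -160.] tool [-37.   0.] 23.6
-56 [ 522. -157.] tool [-53.   2.] 25.2
-46 [ 537. -150.] tool [-69.   7.] 26.4
-36 [ 552. -140.] tool [-85.  14.] 27.1
-26 [ 565. -128.] tool [-99.  25.] 27.2
-16 [ 576. -113.] tool [-112.   38.] 26.7
-8 [582. -99.] tool [-121.   51.] 26.0
-2 [586. -88.] tool [-126.   61.] 25.2
2 [588. -81.] tool [-129.   68.] 24.6
5 [589. -75.] tool [-130.   74.] 24.1
8 [589. -69.] tool [-132.   80.] 23.5
10 [590. -66.] tool [-132.   83.] 23.9
```

{"api": "arm_command", "payload": {
  "rows": [
    {"grip": 0, "linear": [50, -50, 10], "rot": [0, 0, 0]},
    {"grip": 0, "linear": [101, -103, 20], "rot": [0, 0, 0]},
    {"grip": 0, "linear": [101, -103, 40], "rot": [0, 0, 0]},
    {"grip": 0, "linear": [101, -103, 63], "rot": [0, 0, 0]},
    {"grip": 0, "linear": [101, -103, 85], "rot": [0, 0, 0]},
    {"grip": 0, "linear": [101, -103, 105], "rot": [0, 0, 0]},
    {"grip": 0, "linear": [101, -103, 120], "rot": [0, 0, 0]},
    {"grip": 0, "linear": [101, -103, 132], "rot": [0, 0, 0]},
    {"grip": 0, "linear": [101, -103, 139], "rot": [0, 0, 0]},
    {"grip": 0, "linear": [101, -103, 139], "rot": [0, 0, 0]}
  ]
}}

```text
clock: 16.75
position: [470.6, -166.4, 63.4]
ee_rot: [-0.07, 0.998, 0.0, -0.001]
contact_force: [0.4, -2.1, -0.4]
gripper_width: 0.3
grasp_force: 0.0
```

```bash
python3 - <<'E'
from h import *
im=snap("wrist");save(im,"w4.png"); s=arm.read_state(); print(s["contact_force"],s["gripper_width"]); plan(470,-166,63,98)
E
```

```text
[-0.00978889  0.69695212 -0.50644787] -0.008112549121103891
lin [1.  0.6 1. ] rot [-0.0001 -0.0002  0.0004] cur 98.0 d -0.0 pos [ 471.1 -166.4   64. ]
```

View pics/w4.png

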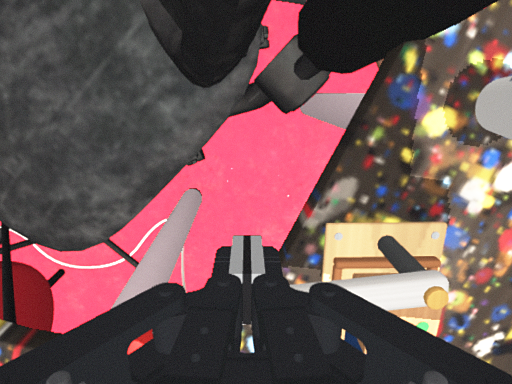

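The shut fingers at (247,260) are on the robot's side of the bar and clear of everything. I'll sweep now.

{"api": "arm_command", "payload": {
  "rows": [
    {"grip": 0, "linear": [-12, 1, 0], "rot": [0, 0, 0]},
    {"grip": 0, "linear": [-24, 0, 0], "rot": [0, 0, 0]},
    {"grip": 0, "linear": [-37, 0, 0], "rot": [0, 0, 0]},
    {"grip": 0, "linear": [-53, 2, 0], "rot": [0, 0, 0]},
    {"grip": 0, "linear": [-69, 7, 0], "rot": [0, 0, 0]},
    {"grip": 0, "linear": [-85, 14, 0], "rot": [0, 0, 0]},
    {"grip": 0, "linear": [-99, 25, 0], "rot": [0, 0, 0]},
    {"grip": 0, "linear": [-112, 38, 0], "rot": [0, 0, 0]},
    {"grip": 0, "linear": [-117, 45, 0], "rot": [0, 0, 0]},
    {"grip": 0, "linear": [-121, 51, 0], "rot": [0, 0, 0]}
  ]
}}

```text
clock: 18.05
position: [583.6, -98.4, 64.0]
ee_rot: [-0.07, 0.998, 0.0, -0.0]
contact_force: [0.4, -0.5, -0.1]
gripper_width: -0.2
grasp_force: 0.0
```

{"api": "arm_command", "payload": {
  "rows": [
    {"grip": 0, "linear": [-3, 6, 0], "rot": [0, 0, 0]},
    {"grip": 0, "linear": [-5, 11, 0], "rot": [0, 0, 0]},
    {"grip": 0, "linear": [-7, 15, 0], "rot": [0, 0, 0]},
    {"grip": 0, "linear": [-8, 19, 0], "rot": [0, 0, 0]},
    {"grip": 0, "linear": [-9, 22, 0], "rot": [0, 0, 0]},
    {"grip": 0, "linear": [-9, 24, 0], "rot": [0, 0, 0]},
    {"grip": 0, "linear": [-9, 24, 0], "rot": [0, 0, 0]}
  ]
}}

```text
clock: 18.92
position: [589.2, -74.0, 64.0]
ee_rot: [-0.07, 0.998, -0.0, -0.0]
contact_force: [-0.3, -0.8, -0.1]
gripper_width: 0.0
grasp_force: 0.0
```

```bash
python3 - <<'E'
from h import *
im=snap("wrist");save(im,"w5.png"); s=arm.read_state(); print(s["contact_force"],s["wrist_torque"]); plan(589,-69,63,98)
for n in ("top","scene"):
  im=snap(n)
  for q,z in [("keeper_pin",72),("keeper_knob",97),("keeper_stop",72)]:
    for r in models.tip_of(im,q)[:1]: print(q,round(r["score"],2),np.round(r["pixel"]),np.round(world(im,r["pixel"],z)[:2],1))
E
```

```text
[-0.19004066  1.08326339  0.82127319] [-0.09045248  0.02945847  0.06290224]
lin [-0.5  5.   1. ] rot [ 0.     -0.      0.0001] cur 98.0 d -0.0 pos [589.2 -74.1  64. ]
keeper_pin 0.67 [284. 209.] [482.1 -47.5]
keeper_knob 0.67 [333. 194.] [ 532.6 -224.5]
keeper_knob 0.63 [292. 260.] [322.7  40.8]
keeper_stop 0.89 [254. 189.] [647.3 -20.4]
```

View pics/w5.png

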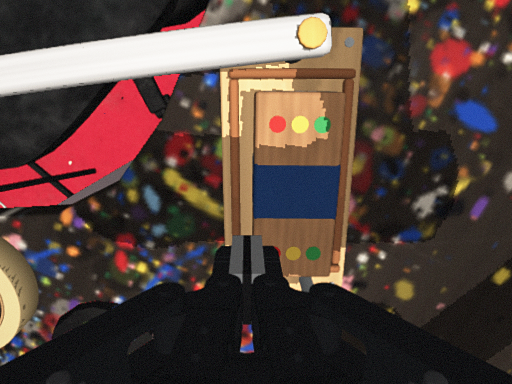

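The bar is still open: its pin is at (312,33) and it runs left to (0,75). The fingers are now on its far side, so they passed without moving it. I'll check the bar's actual geometry.

```bash
python3 - <<'E'
from h import *
im=snap("wrist")
for z in (72,):
  for p in [(312,33),(0,55),(0,97),(200,27),(200,72),(290,15),(327,54)]: print(z,p,world(im,p,z)[:2].round(1))
print("tip", proj(im,[arm.read_state()["position"]]))
s4=cv2.imread("pics/w4.png")
# w4 pose
T=np.eye(4);T[:3,:3]=R.from_quat([-0.07,0.9975,0,0]).as_matrix();T[:3,3]=[471.1,-166.4,64]
im["E"]=np.linalg.inv(T@np.array(im["T_tool_cam"]))
for p in [(436,297),(290,285),(300,310)]: print("w4",world(im,p,72)[:2].round(1))
E
```

```text
72 (312, 33) [487.5 -58.6]
72 (0, 55) [ 514.6 -196.3]
72 (0, 97) [ 533.3 -197.2]
72 (200, 27) [ 492.  -107.2]
72 (200, 72) [ 510.5 -105.2]
72 (290, 15) [481.8 -69.4]
72 (327, 54) [495.  -50.4]
tip [[244.53676482 234.34845042]]
w4 [490.7 -55.8]
w4 [ 493.7 -138.4]
w4 [ 508.7 -130. ]
```

```bash
python3 - <<'E'
from h import *
im=snap("wrist"); s=arm.read_state()
plan(479,-213,50,98); plan(479,-213,130,98)
T=np.eye(4);T[:3,:3]=R.from_quat([-0.07,0.9975,0,0]).as_matrix();T[:3,3]=[471.1,-166.4,64]
im["E"]=np.linalg.inv(T@np.array(im["T_tool_cam"]))
for p in [(190,155),(120,240),(195,195)]: print("chair z50",world(im,p,50)[:2].round(1))
T[:3,3]=[556,-50.4,204]; im["E"]=np.linalg.inv(T@np.array(im["T_tool_cam"]))
print("mic z0",world(im,(135,285),0)[:2].round())
c=np.radians(98); ty=np.array([np.cos(c),np.sin(c)]); tx=np.array([-ty[1],ty[0]])
pin=np.array([487.5,-59.]); st=np.array([479,-213.])
for t in [-76,-68,-60,-52,-44,-36,-28,-20,-12,-6,-2,2,5,8,10]:
    a=np.radians(t); u=np.array([np.cos(a),np.sin(a)]); n=np.array([-u[1],u[0]])
    d=9+11*abs(n@tx)+14.5*abs(n@ty); q=pin+148*u-d*n
    print(t,q.round(),"tool",np.round([(q-st)@tx,(q-st)@ty]))
E
```

```text
lin [ 128.5 -122.2   14. ] rot [-0.     -0.      0.0001] cur 98.0 d -0.0 pos [589.2 -74.1  64. ]
lin [ 128.5 -122.2  -66. ] rot [-0.     -0.      0.0001] cur 98.0 d -0.0 pos [589.2 -74.1  64. ]
chair z50 [ 435.  -201.6]
chair z50 [ 491.4 -238.2]
chair z50 [ 457.4 -196.7]
mic z0 [ 736. -168.]
-76 [ 502. -208.] tool [-24.   2.]
-68 [ 521. -205.] tool [-43.   2.]
-60 [ 540. -199.] tool [-62.   5.]
-52 [ 558. -191.] tool [-82.  10.]
-44 [ 575. -181.] tool [-100.   18.]
-36 [ 591. -168.] tool [-118.   29.]
-28 [ 605. -152.] tool [-134.   42.]
-20 [ 617. -135.] tool [-148.   58.]
-12 [ 627. -116.] tool [-160.   76.]
-6 [ 632. -100.] tool [-167.   91.]
-2 [635. -89.] tool [-171.  101.]
2 [636. -78.] tool [-174.  111.]
5 [637. -70.] tool [-176.  120.]
8 [637. -62.] tool [-178.  128.]
10 [637. -57.] tool [-179.  133.]
```

{"api": "arm_command", "payload": {
  "rows": [
    {"grip": 0, "linear": [0, -10, -30], "rot": [0, 0, 0]},
    {"grip": 0, "linear": [20, -20, -66], "rot": [0, 0, 0]},
    {"grip": 0, "linear": [75, -45, -66], "rot": [0, 0, 0]},
    {"grip": 0, "linear": [131, -75, -66], "rot": [0, 0, 0]},
    {"grip": 0, "linear": [131, -75, -50], "rot": [0, 0, 0]},
    {"grip": 0, "linear": [131, -75, -30], "rot": [0, 0, 0]},
    {"grip": 0, "linear": [131, -75, -10], "rot": [0, 0, 0]},
    {"grip": 0, "linear": [131, -75, 2], "rot": [0, 0, 0]},
    {"grip": 0, "linear": [131, -75, 10], "rot": [0, 0, 0]},
    {"grip": 0, "linear": [131, -75, 12], "rot": [0, 0, 0]}
  ]
}}

```text
clock: 20.72
position: [470.0, -166.6, 51.8]
ee_rot: [-0.07, 0.998, -0.0, -0.0]
contact_force: [-0.5, 0.2, 0.2]
gripper_width: -0.0
grasp_force: 0.0
```

{"api": "arm_command", "payload": {
  "rows": [
    {"grip": 0, "linear": [-8, 0, 0], "rot": [0, 0, 0]},
    {"grip": 0, "linear": [-16, 0, 0], "rot": [0, 0, 0]},
    {"grip": 0, "linear": [-24, 0, 0], "rot": [0, 0, 0]},
    {"grip": 0, "linear": [-32, 0, 0], "rot": [0, 0, 0]},
    {"grip": 0, "linear": [-40, 0, 0], "rot": [0, 0, 0]}
  ]
}}

```text
clock: 21.35
position: [510.2, -160.9, 52.0]
ee_rot: [-0.07, 0.998, -0.0, 0.0]
contact_force: [-0.2, 0.3, -0.2]
gripper_width: 0.3
grasp_force: 0.0
```

```bash
python3 - <<'E'
from h import *
im=snap("wrist");save(im,"w6.png"); print(arm.read_state()["position"],arm.read_state()["contact_force"])
E
```

```text
[ 511.38907823 -160.89646202   52.08851528] [1.30786567 0.05434149 0.27099213]
```

View pics/w6.png

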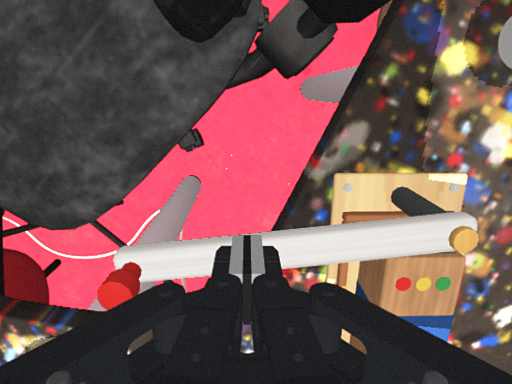

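The bar runs from the pin at (464,240) to the knob at (118,293), with the fingertips at (247,240) over it. I'll compute where its edge lies.

```bash
python3 - <<'E'
from h import *
im=snap("wrist")
for p,z in [((464,240),72),((118,295),97),((200,243),72),((290,236),72),((200,278),72),((290,268),72)]: print(p,world(im,p,z)[:2].round(1))
c4=cv2.imread("pics/w6.png")[210:330,90:480]; cv2.imwrite("pics/w6c.png",cv2.resize(c4,None,fx=2,fy=2,interpolation=2))
E
```

```text
(464, 240) [491.  -55.7]
(118, 295) [ 526.6 -212.3]
(200, 243) [ 510.  -182.5]
(290, 236) [ 500.4 -140.6]
(200, 278) [ 529.  -180.6]
(290, 268) [ 517.2 -137.5]
```

View pics/w6c.png

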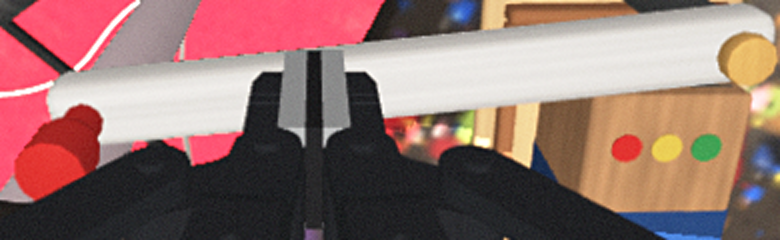

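{"api": "arm_command", "payload": {
  "rows": [
    {"grip": 0, "linear": [-8, 0, 0], "rot": [0, 0, 0]},
    {"grip": 0, "linear": [-16, 1, 0], "rot": [0, 0, 0]},
    {"grip": 0, "linear": [-24, 2, 0], "rot": [0, 0, 0]},
    {"grip": 0, "linear": [-32, 4, 0], "rot": [0, 0, 0]},
    {"grip": 0, "linear": [-32, 4, 0], "rot": [0, 0, 0]}
  ]
}}

```text
clock: 22.08
position: [541.3, -152.3, 51.9]
ee_rot: [-0.07, 0.998, -0.0, 0.0]
contact_force: [-0.8, -0.4, -0.1]
gripper_width: -0.1
grasp_force: 0.0
```

```bash
python3 - <<'E'
from h import *
im=snap("wrist");save(im,"w7.png"); print(arm.read_state()["position"],arm.read_state()["contact_force"])
for q,z in [("keeper_pin",72),("keeper_knob",97)]:
    for r in models.tip_of(im,q)[:2]: print(q,round(r["score"],2),np.round(r["pixel"]),np.round(world(im,r["pixel"],z)[:2],1))
E
```

```text
[ 540.79357017 -152.38831252   51.85798163] [ 0.33124278 -0.1813438   0.29356887]
keeper_pin 0.6 [465. 173.] [488.5 -57.9]
keeper_knob 0.96 [ 93. 236.] [ 530.6 -214. ]
```

View pics/w7.png

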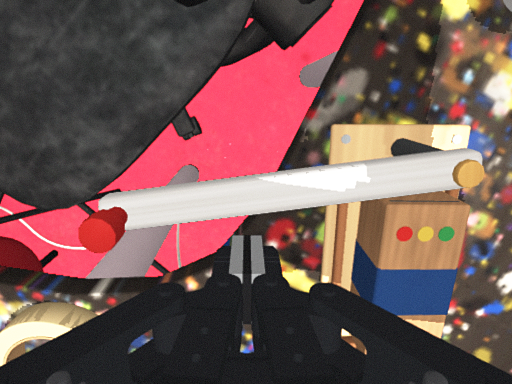

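The picture shows the fingers beyond the bar, which is still unmoved, with its knob at (95,232). Pushing the bar itself doesn't catch. I'll push at the knob's radius instead, low enough that the fingers overlap both the bar and the knob.

```bash
python3 - <<'E'
from h import *
plan(482,-224,135,98); plan(482,-224,60,98)
c=np.radians(98); ty=np.array([np.cos(c),np.sin(c)]); tx=np.array([-ty[1],ty[0]])
pin=np.array([487.5,-59.]); st=np.array([482,-224.])
for t in [-76,-68,-60,-52,-44,-36,-28,-20,-12,-6,-2,2,5,8,10]:
    a=np.radians(t); u=np.array([np.cos(a),np.sin(a)]); n=np.array([-u[1],u[0]])
    q=pin+160*u-24*n
    print(t,q.round(),"tool",np.round([(q-st)@tx,(q-st)@ty]))
E
```

```text
lin [ 67.8 -62.6 -83.1] rot [ 0.0001 -0.0005  0.0001] cur 98.0 d -0.0 pos [ 540.4 -152.6   51.9]
lin [ 67.8 -62.6  -8.1] rot [ 0.0001 -0.0005  0.0001] cur 98.0 d -0.0 pos [ 540.4 -152.6   51.9]
-76 [ 503. -220.] tool [-21.   1.]
-68 [ 525. -216.] tool [-44.   2.]
-60 [ 547. -210.] tool [-66.   5.]
-52 [ 567. -200.] tool [-88.  12.]
-44 [ 586. -187.] tool [-108.   22.]
-36 [ 603. -172.] tool [-127.   34.]
-28 [ 618. -155.] tool [-144.   49.]
-20 [ 630. -136.] tool [-158.   66.]
-12 [ 639. -116.] tool [-171.   85.]
-6 [ 644. -100.] tool [-178.  101.]
-2 [647. -89.] tool [-182.  111.]
2 [648. -77.] tool [-185.  122.]
5 [649. -69.] tool [-187.  130.]
8 [649. -60.] tool [-188.  139.]
10 [649. -55.] tool [-189.  144.]
```

{"api": "arm_command", "payload": {
  "rows": [
    {"grip": 0, "linear": [0, 0, -50], "rot": [0, 0, 0]},
    {"grip": 0, "linear": [0, 0, -90], "rot": [0, 0, 0]},
    {"grip": 0, "linear": [40, -35, -90], "rot": [0, 0, 0]},
    {"grip": 0, "linear": [68, -63, -90], "rot": [0, 0, 0]},
    {"grip": 0, "linear": [68, -63, -80], "rot": [0, 0, 0]},
    {"grip": 0, "linear": [68, -63, -55], "rot": [0, 0, 0]},
    {"grip": 0, "linear": [68, -63, -30], "rot": [0, 0, 0]},
    {"grip": 0, "linear": [68, -63, -12], "rot": [0, 0, 0]},
    {"grip": 0, "linear": [68, -63, -8], "rot": [0, 0, 0]},
    {"grip": 0, "linear": [68, -63, -8], "rot": [0, 0, 0]}
  ]
}}

```text
clock: 23.48
position: [482.4, -224.3, 60.1]
ee_rot: [-0.07, 0.998, -0.0, -0.0]
contact_force: [0.5, -0.8, -0.5]
gripper_width: -0.1
grasp_force: 0.0
```

{"api": "arm_command", "payload": {
  "rows": [
    {"grip": 0, "linear": [-10, 0, 0], "rot": [0, 0, 0]},
    {"grip": 0, "linear": [-21, 1, 0], "rot": [0, 0, 0]},
    {"grip": 0, "linear": [-32, 1, 0], "rot": [0, 0, 0]},
    {"grip": 0, "linear": [-44, 2, 0], "rot": [0, 0, 0]},
    {"grip": 0, "linear": [-55, 3, 0], "rot": [0, 0, 0]},
    {"grip": 0, "linear": [-66, 5, 0], "rot": [0, 0, 0]},
    {"grip": 0, "linear": [-66, 5, 0], "rot": [0, 0, 0]}
  ]
}}

```text
clock: 24.35
position: [547.8, -210.1, 59.9]
ee_rot: [-0.07, 0.998, -0.0, 0.0]
contact_force: [0.8, -1.6, -0.5]
gripper_width: 0.2
grasp_force: 0.0
```

```bash
cat > k.py <<'E'
from h import *
s=arm.read_state(); print(s["position"],s["contact_force"])
for n in ("wrist","top","scene"):
  im=snap(n)
  for q,z in [("keeper_pin",72),("keeper_knob",97)]:
    for r in models.tip_of(im,q)[:2]: print(n,q,round(r["score"],2),np.round(r["pixel"]),np.round(world(im,r["pixel"],z)[:2],1))
  H=cv2.cvtColor(im["frame"],cv2.COLOR_RGB2HSV)
  if n=="wrist":
    m=((H[...,0]<6)|(H[...,0]>176))&(H[...,1]>170)&(H[...,2]>90); N,_,st,c=cv2.connectedComponentsWithStats(m.astype(np.uint8))
    for i in range(1,N):
      if 200<st[i,4]<3000: print("red",c[i].round(),st[i],world(im,c[i],90)[:2].round())
E
python3 k.py
```

```text
[ 547.81953747 -210.05366228   59.89736332] [ 0.81776294 -1.60990477 -0.50978817]
red [ 12. 240.] [  0 226  23  22 216] [ 552. -316.]
red [ 47. 249.] [ 31 234  47  27 327] [ 554. -299.]
top keeper_knob 0.34 [236. 219.] [444.8 123.9]
scene keeper_pin 0.71 [290. 260.] [342.1  32.4]
scene keeper_pin 0.56 [289. 216.] [490.8 -56.4]
```

```bash
cat > k.py <<'E'
from h import *
s=arm.read_state(); print(s["position"].round(1),s["contact_force"].round(1))
for n in ("wrist","scene"):
  im=snap(n); H=cv2.cvtColor(im["frame"],cv2.COLOR_RGB2HSV).astype(float); g=H[...,2]-1.2*H[...,1]
  S=[]
  for t in np.arange(-95,16,2.):
    a=np.radians(t); P=[[488+r*np.cos(a),-58.5+r*np.sin(a),72] for r in range(20,165,4)]
    q=np.round(proj(im,P)).astype(int); v=[g[y,x] for x,y in q if 0<=x<512 and 0<=y<384]
    S.append((round(float(np.mean(v)) if len(v)>10 else -999),t,round(float(np.median(v)) if len(v)>10 else -999),len(v)))
  print(n,sorted(S)[::-1][:5])
E
python3 k.py
```

```text
[ 546.7 -210.4   60.1] [-0.8  0.6 -0.3]
wrist [(207, np.float64(-63.0), 227, 35), (197, np.float64(-59.0), 225, 35), (197, np.float64(-61.0), 221, 35), (195, np.float64(-65.0), 223, 35), (152, np.float64(-67.0), 172, 35)]
scene [(185, np.float64(-75.0), 200, 37), (185, np.float64(-81.0), 197, 37), (184, np.float64(-77.0), 196, 37), (184, np.float64(-79.0), 196, 37), (184, np.float64(-83.0), 195, 37)]
```

The bar is now at about -62°, so the knob push works. I'll continue the arc.

{"api": "arm_command", "payload": {
  "rows": [
    {"grip": 0, "linear": [-11, 3, 0], "rot": [0, 0, 0]},
    {"grip": 0, "linear": [-22, 7, 0], "rot": [0, 0, 0]},
    {"grip": 0, "linear": [-32, 12, 0], "rot": [0, 0, 0]},
    {"grip": 0, "linear": [-42, 17, 0], "rot": [0, 0, 0]},
    {"grip": 0, "linear": [-52, 23, 0], "rot": [0, 0, 0]},
    {"grip": 0, "linear": [-61, 29, 0], "rot": [0, 0, 0]},
    {"grip": 0, "linear": [-70, 36, 0], "rot": [0, 0, 0]},
    {"grip": 0, "linear": [-78, 44, 0], "rot": [0, 0, 0]},
    {"grip": 0, "linear": [-85, 52, 0], "rot": [0, 0, 0]},
    {"grip": 0, "linear": [-92, 61, 0], "rot": [0, 0, 0]}
  ]
}}

```text
clock: 26.15
position: [630.0, -136.5, 60.1]
ee_rot: [-0.07, 0.998, -0.0, 0.0]
contact_force: [-1.1, -0.5, 0.3]
gripper_width: -0.1
grasp_force: 0.2
```

```bash
python3 k.py
```

```text
[ 630.  -136.5   60.1] [-1.1 -0.5  0.3]
wrist [(218, np.float64(-23.0), 232, 36), (216, np.float64(-19.0), 232, 37), (216, np.float64(-21.0), 227, 37), (190, np.float64(-25.0), 230, 36), (178, np.float64(-17.0), 226, 37)]
scene [(203, np.float64(-51.0), 208, 37), (203, np.float64(-53.0), 208, 37), (203, np.float64(-55.0), 207, 37), (203, np.float64(-57.0), 206, 37), (203, np.float64(-59.0), 206, 37)]
```

{"api": "arm_command", "payload": {
  "rows": [
    {"grip": 0, "linear": [-7, 9, 0], "rot": [0, 0, 0]},
    {"grip": 0, "linear": [-13, 19, 0], "rot": [0, 0, 0]},
    {"grip": 0, "linear": [-17, 27, 0], "rot": [0, 0, 0]},
    {"grip": 0, "linear": [-20, 35, 0], "rot": [0, 0, 0]},
    {"grip": 0, "linear": [-24, 45, 0], "rot": [0, 0, 0]},
    {"grip": 0, "linear": [-26, 53, 0], "rot": [0, 0, 0]},
    {"grip": 0, "linear": [-28, 60, 0], "rot": [0, 0, 0]},
    {"grip": 0, "linear": [-29, 66, 0], "rot": [0, 0, 0]},
    {"grip": 0, "linear": [-30, 69, 0], "rot": [0, 0, 0]},
    {"grip": 0, "linear": [-30, 69, 0], "rot": [0, 0, 0]}
  ]
}}

```text
clock: 27.5
position: [649.6, -64.4, 60.1]
ee_rot: [-0.07, 0.998, 0.0, 0.0]
contact_force: [0.3, -1.2, -0.9]
gripper_width: -0.3
grasp_force: 0.0
```

```bash
sed -i 's/16,2\./16,1./' k.py; python3 k.py
```

```text
[649.6 -64.4  60.1] [ 0.3 -1.2 -0.9]
wrist [(222, np.float64(4.0), 253, 29), (209, np.float64(9.0), 253, 29), (205, np.float64(8.0), 253, 29), (205, np.float64(7.0), 253, 29), (205, np.float64(3.0), 252, 29)]
scene [(210, np.float64(-36.0), 210, 37), (210, np.float64(-37.0), 210, 37), (210, np.float64(-38.0), 211, 37), (210, np.float64(-39.0), 211, 37), (210, np.float64(-40.0), 210, 37)]
```

Now creep along +y, a couple of millimetres at a time, until the stop pushes back.

{"api": "arm_command", "payload": {
  "rows": [
    {"grip": 0, "linear": [0, 2, 0], "rot": [0, 0, 0]},
    {"grip": 0, "linear": [0, 4, 0], "rot": [0, 0, 0]},
    {"grip": 0, "linear": [0, 5, 0], "rot": [0, 0, 0]},
    {"grip": 0, "linear": [0, 5, 0], "rot": [0, 0, 0]}
  ]
}}

```text
clock: 28.1
position: [648.8, -59.5, 60.0]
ee_rot: [-0.07, 0.998, 0.0, -0.0]
contact_force: [-0.4, -0.4, 0.1]
gripper_width: -0.0
grasp_force: 0.0
```

{"api": "arm_command", "payload": {
  "rows": [
    {"grip": 0, "linear": [0, 1, 0], "rot": [0, 0, 0]},
    {"grip": 0, "linear": [0, 2, 0], "rot": [0, 0, 0]},
    {"grip": 0, "linear": [0, 2, 0], "rot": [0, 0, 0]}
  ]
}}

```text
clock: 28.48
position: [648.6, -58.2, 60.0]
ee_rot: [-0.07, 0.998, -0.0, -0.0]
contact_force: [1.4, -3.3, 0.1]
gripper_width: -0.2
grasp_force: 1.7
```

```bash
python3 k.py
```

```text
[648.6 -58.2  60. ] [ 1.4 -3.3  0.1]
wrist [(220, np.float64(6.0), 253, 29), (207, np.float64(9.0), 254, 29), (207, np.float64(5.0), 254, 29), (206, np.float64(11.0), 253, 29), (205, np.float64(10.0), 254, 29)]
scene [(210, np.float64(-35.0), 211, 37), (210, np.float64(-36.0), 211, 37), (210, np.float64(-37.0), 210, 37), (210, np.float64(-38.0), 210, 37), (210, np.float64(-39.0), 210, 37)]
```

{"api": "arm_command", "payload": {
  "rows": [
    {"grip": 0, "linear": [0, 1, 0], "rot": [0, 0, 0]},
    {"grip": 0, "linear": [0, 2, 0], "rot": [0, 0, 0]},
    {"grip": 0, "linear": [0, 2, 0], "rot": [0, 0, 0]}
  ]
}}

```text
clock: 28.95
position: [648.5, -57.8, 60.1]
ee_rot: [-0.07, 0.998, -0.001, 0.0]
contact_force: [1.7, -8.6, -1.3]
gripper_width: -0.3
grasp_force: 4.7
```

It's against the stop at 8.6 N. I'll back off, rise and check.

{"api": "arm_command", "payload": {
  "rows": [
    {"grip": 0, "linear": [0, -8, 0], "rot": [0, 0, 0]},
    {"grip": 0, "linear": [0, -30, 0], "rot": [0, 0, 0]},
    {"grip": 0, "linear": [0, -35, -30], "rot": [0, 0, 0]},
    {"grip": 0, "linear": [0, -35, -90], "rot": [0, 0, 0]},
    {"grip": 0, "linear": [30, -35, -150], "rot": [0, 0, 0]},
    {"grip": 0, "linear": [90, -30, -180], "rot": [0, 0, 0]},
    {"grip": 0, "linear": [120, -30, -180], "rot": [0, 0, 0]},
    {"grip": 0, "linear": [120, -30, -180], "rot": [0, 0, 0]},
    {"grip": 0, "linear": [120, -30, -180], "rot": [0, 0, 0]}
  ]
}}

```text
clock: 30.08
position: [534.0, -102.4, 240.2]
ee_rot: [-0.07, 0.998, 0.0, 0.0]
contact_force: [0.2, 0.4, -0.6]
gripper_width: 0.3
grasp_force: 0.0
```

```bash
cat >> k.py <<'E'
im=snap("wrist"); save(im,"w8.png")
for q,z in [("carton_a",6),("carton_a",0),("keeper_pin",72),("keeper_knob",97),("keeper_stop",72),("rack_floor",6)]:
    for r in models.tip_of(im,q)[:3]: print(q,round(r["score"],2),np.round(r["pixel"]),np.round(world(im,r["pixel"],z)[:2],1))
E
python3 k.py
```

```text
[ 534.  -102.4  240.2] [ 0.2  0.4 -0.6]
wrist [(240, np.float64(6.0), 243, 37), (235, np.float64(11.0), 255, 37), (233, np.float64(5.0), 255, 37), (229, np.float64(10.0), 255, 37), (222, np.float64(9.0), 255, 37)]
scene [(199, np.float64(11.0), 224, 37), (197, np.float64(10.0), 224, 37), (194, np.float64(12.0), 207, 37), (191, np.float64(9.0), 225, 37), (187, np.float64(8.0), 213, 37)]
carton_a 0.83 [442. 110.] [446.5 122.2]
carton_a 0.83 [442. 110.] [446.3 125.8]
keeper_pin 0.92 [296. 130.] [489.6 -57.7]
keeper_pin 0.72 [308. 274.] [646.4 -14.6]
keeper_pin 0.63 [440. 111.] [450.4  81. ]
keeper_knob 0.95 [294. 282.] [644.7 -35.2]
keeper_stop 0.72 [308. 274.] [646.4 -15.2]
keeper_stop 0.68 [293. 285.] [663.8 -28.8]
```

```bash
python3 b.py w9.png; python3 - <<'E'
from h import *
im=snap("wrist"); H=cv2.cvtColor(im["frame"],cv2.COLOR_RGB2HSV)
m=cv2.inRange(H,(100,110,40),(125,255,255))
c,s=np.cos(np.radians(8)),np.sin(np.radians(8))
ys,xs=np.nonzero(m); W=np.array([world(im,(x,y),48)[:2] for x,y in zip(xs,ys)])-[566,-48]; L=W@np.array([[c,-s],[s,c]])
k=(abs(L[:,0])<60)&(abs(L[:,1])<35); L=L[k]
print(len(L),np.percentile(L,[2,50,98],axis=0).round(1))
E
```

```text
True [ 533.8 -102.   239.7] [ 1.04 -0.   -0.3 ]
0.91 [439. 109.] [445.3 121.8]
0.91 [285. 185.] [565.3 -47.5]
blue [272.375 195.625] 569.9 -63.2 30.4 17.4 9.1
blue [458.88 114.72] 448.1 117.1 30.4 69.8 11.2
642 [[-14.9 -24.8]
 [ -0.3 -11.1]
 [ 14.7  23.4]]
```

The carton is centred in the bay (band ±15 mm in x, ±24 mm in y), and the bar is home.

```bash
python3 -c "
from bench import job
print(job.job_done())"
```

```text
the job is handed in; nothing more can be done
None
```

The full carton (the middle one, about 0.57 kg) is flat in the bay with the keeper bar against its stop, the other two lie on the desk, and the job is handed in; no verdict came back, I weighed only one of the two empties, never re-checked the cups and tape, and viewed 11 pictures, one over the limit.

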